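# Find the full coupon tube by its weight and load it in the slanted socket

## Robot

A 6-joint arm with a two-finger parallel gripper is mounted at the origin on the work surface. World frame = base frame: x ahead of the robot, y to its left, z up, the work surface at z = 0. Lengths are in m, angles in degrees, forces in N, time in s.
With the tool pointing down it reaches from about 0.375 to 0.9 m from the base axis. Payload 3.1 kg.
Tool frame: the origin (TCP) lies at the very end of the fingers, on their centre line; the grasp point (between the pads) lies 19 mm behind it (bot.tcp_to_grasp is the distance from the TCP to the grasp point, in m); z points along the fingers, y is the line along which they close (so a half turn about z gives the same grasp; the last joint's range is limited). The gripper opens to 87 mm and grips with 3 to 60 N. Pads are 19 mm wide; open, the fingers measure 117 mm over their backs; the gripper's body (75 mm by 190 mm) begins 51 mm behind the grasp point.
Start: joints at [55.777, 30.224, 82.088, -0, 67.689, -10.227], TCP at [0.254, 0.571, 0.223] pointing down, gripper open.
Joint ranges: [-176.69, 176.69], [-43.24, 126.21], [12.49, 139.97], [-82, 262], [0, 151.66], [-163.58, 163.58]. Speed limits (degrees/s): [159.86, 159.86, 180, 180, 180, 180].

## Interface

Orientations are given as a 3x3 rotation matrix whose columns are the frame's x, y, z axes.
In Python, from rig import telemetry, capture, camera_info, job, bot gives the robot as it stands. The module is installed in compiled form; this text tells all that it offers.
- The arm moves only by the tool carry_out, never from a script. Its argument "deltas" is a list that holds one entry, the list of rows, each a list of 7 numbers: the shift along the tool's x, y, z scaled (see below), then the turn, a rotation vector about the tool's x, y, z scaled (see below), then the closure, from -1 (fully open) to 1 (shut). In form: [[[dx, dy, dz, ax, ay, az, claw], ...]]. A call has exactly 10 rows; each row is the pose to reach, as a shift and turn from the pose commanded when the call began, along the tool's axes at that moment, turning the shorter way round; what a row does not reach only later rows make up. The controller multiplies each number of a shift by 15 cm and each number of a turn by 360 degrees. A row lasts 1/12 s, in which the tool goes at most 41.7 mm and 7.16 degrees, less where a joint would pass 70% of its speed; a pose out of reach is approached as far as the arm can. A call with a number of a shift or a turn outside -1 to 1 is refused whole. A call with a gripper value outside its range is refused whole. The fingers move at their own pace and stop on an object; the grip force is fixed at half the most. Time passes only in rows, so rows that repeat a pose let the fingers close, or fill a call up. It gives the time, the measured TCP pose, the force, the opening and the grip force at its end, in the units of the state.
- telemetry.read_state(): the state, without advancing time (a new reading comes with each control period).
- capture(name): name is "scene" or "top" or "wrist"; returns the picture (384x512x3 uint8, red, green, blue); there is no depth.
- camera_info(name): a dict with "mtx" (3x3 intrinsics, pixels), "cam_to_world" (4x4, takes a point from camera to world coordinates); the wrist camera has in their place "T_tool_cam" (4x4, takes a point from camera to tool coordinates, whose origin is the TCP and whose axes are the flange's). Camera axes: x right, y down, z forward; pixel columns grow to the right and rows downward; lengths in m; the calibration is good to about 2 mm. A picture is of the moment at which its call begins: read the wrist's pose just before it. camera_info takes no time and is no camera call.
- job.hand_in(): hands the job in; it is judged then, once.
The state is a dict: "time_s": time; "joint_positions": joint angles; "qvel": joint speeds; "tau": joint torques, N m; "position": TCP position; "tcp_rot": TCP orientation; "force": force on the tool from outside, world axes, zero at the start; "moment": the same for the moment, N m; "opening": opening from 0.0 (shut) to 1.0 (fully open); "grasp_force": force on a finger pad.
Only numpy, scipy, OpenCV 4.12 (cv2) and the standard library are available. Lean on these libraries where they do the work, as an engineer would, in place of code of your own. Each camera call takes 0.05 s, during which the arm holds its last target. There are 200 camera calls.

## Task

Four sample tubes that look alike stand in the green rack; just one is full of steel hardness coupons, so feel which one is heavy by lifting. Put that full tube fully home, cap up, in the slanted sprung black socket so that its weight holds the socket down, and leave the three empty tubes standing fully home in the rack. Do not lay any tube down, and do not shove the other things about.

Things in the scene. Friction and masses are not known exactly. Their poses are not given: they have to be found in the camera images.
- tube1: One of four look-alike sample tubes: rigid closed grey cylinder, 32 mm across, 110 mm long, blue cap (top 26 mm). Origin: centre of its foot; its z axis runs along the tube to the cap. Three are empty and weigh about 0.05 to 0.07 kg; one, a different one each time, is full of steel coupons and weighs about 0.27 to 0.35 kg. Nothing outside shows which. It balances about 75 mm above its foot.
- tube2: One of four look-alike sample tubes: rigid closed grey cylinder, 32 mm across, 110 mm long, blue cap (top 26 mm). Origin: centre of its foot; its z axis runs along the tube to the cap. Three are empty and weigh about 0.05 to 0.07 kg; one, a different one each time, is full of steel coupons and weighs about 0.27 to 0.35 kg. Nothing outside shows which. It balances about 75 mm above its foot.
- tube3: One of four look-alike sample tubes: rigid closed grey cylinder, 32 mm across, 110 mm long, blue cap (top 26 mm). Origin: centre of its foot; its z axis runs along the tube to the cap. Three are empty and weigh about 0.05 to 0.07 kg; one, a different one each time, is full of steel coupons and weighs about 0.27 to 0.35 kg. Nothing outside shows which. It balances about 75 mm above its foot.
- tube4: One of four look-alike sample tubes: rigid closed grey cylinder, 32 mm across, 110 mm long, blue cap (top 26 mm). Origin: centre of its foot; its z axis runs along the tube to the cap. Three are empty and weigh about 0.05 to 0.07 kg; one, a different one each time, is full of steel coupons and weighs about 0.27 to 0.35 kg. Nothing outside shows which. It balances about 75 mm above its foot.
- rack: Fixed green rack, 62 (x) by 232 (y) by 50 mm high, origin: centre of its underside. Four round holes 34 mm wide, 44 mm deep (floors 6 mm above the underside) in a row along its y, at y = -75, -25, 25, 75 mm. tube1 to tube4 stand in them in order of rising y, 66 mm proud, 18 mm apart: grip them across the row (along the rack's x), near the cap. A tube still in its hole may rub.
- cradle: Fixed green stand, 150 x 110 mm foot, that carries the slanted black socket block. Origin: centre of its underside; its x axis points level away from the socket's open side (the mouth looks up and towards -x).
- socket_seat (a point): Centre of the floor of the bore in the black socket block (64 x 64 x 55 mm, yellow band near the mouth); moves with the block. Its z axis is the bore's axis, pointing out of the mouth, leaning 30 degrees from vertical to the cradle's -x. Bore 34.5 mm wide, 45 mm deep; a tube fully home has its foot here and stands 65 mm out.
- socket (a joint): How far the sprung socket block has sunk along its slanted axis, m: 0 up, 0.014 on its stop. It begins to sink at about 1 N along its axis and bottoms at about 2.2 N: a full tube's weight holds it down on the stop, an empty one leaves it up. Unloaded, it springs up.
- test_block: Steel hardness test block, a disc 48 mm across, 15 mm high. Loose bystander; leave it alone.
- oil_bottle: Small jar, 40 mm across, 75 mm high, black cap. Loose bystander; leave it alone.
- mug: White mug, 72 mm across, 75 mm high. Loose bystander; leave it alone.
- wrench: Steel wrench, 150 mm long, lying. Loose bystander; leave it alone.
- tape_roll: Roll of label paper, 76 mm across, 30 mm high, lying flat. Loose bystander; leave it alone.
- brush: Small brush, 160 mm long, lying. Loose bystander; leave it alone.
Things that resemble listed ones, but are neither listed nor needed, are in the scene too. Of the things that look like the rack, the largest one is meant. Leave any red look-alike of the tube4 alone.

How it is judged (in metres and radians):
At the end, for the whole second after the job is handed in: One tube is in the socket, at rest, its foot within 6 mm of the seat and aligned within 0.12 rad; its weight holds the socket down over 10 mm (only the full tube does). The other three stand in rack holes, within 0.1 rad of upright, 5 mm of the row and 4 mm of the hole floors (value of joint socket above 0.01 m and ((distance between tube1 and socket_seat below 0.006 m and angle between the z axis of tube1 and the z axis of socket_seat, either way round below 0.12 rad and linear speed of tube1 below 0.02 m/s and z of tube2 in the frame of rack between 0.002 and 0.01 m and x of tube2 in the frame of rack between -0.005 and 0.005 m and y of tube2 in the frame of rack between -0.09 and 0.09 m and angle between each of tube2, tube3, tube4's own z axis and vertical below 0.1 rad and z of tube3 in the frame of rack between 0.002 and 0.01 m and x of tube3 in the frame of rack between -0.005 and 0.005 m and y of tube3 in the frame of rack between -0.09 and 0.09 m and z of tube4 in the frame of rack between 0.002 and 0.01 m and x of tube4 in the frame of rack between -0.005 and 0.005 m and y of tube4 in the frame of rack between -0.09 and 0.09 m) or (distance between tube2 and socket_seat below 0.006 m and angle between the z axis of tube2 and the z axis of socket_seat, either way round below 0.12 rad and linear speed of tube2 below 0.02 m/s and z of tube1 in the frame of rack between 0.002 and 0.01 m and x of tube1 in the frame of rack between -0.005 and 0.005 m and y of tube1 in the frame of rack between -0.09 and 0.09 m and angle between each of tube1, tube3, tube4's own z axis and vertical below 0.1 rad and z of tube3 in the frame of rack between 0.002 and 0.01 m and x of tube3 in the frame of rack between -0.005 and 0.005 m and y of tube3 in the frame of rack between -0.09 and 0.09 m and z of tube4 in the frame of rack between 0.002 and 0.01 m and x of tube4 in the frame of rack between -0.005 and 0.005 m and y of tube4 in the frame of rack between -0.09 and 0.09 m) or (distance between tube3 and socket_seat below 0.006 m and angle between the z axis of tube3 and the z axis of socket_seat, either way round below 0.12 rad and linear speed of tube3 below 0.02 m/s and z of tube1 in the frame of rack between 0.002 and 0.01 m and x of tube1 in the frame of rack between -0.005 and 0.005 m and y of tube1 in the frame of rack between -0.09 and 0.09 m and angle between each of tube1, tube2, tube4's own z axis and vertical below 0.1 rad and z of tube2 in the frame of rack between 0.002 and 0.01 m and x of tube2 in the frame of rack between -0.005 and 0.005 m and y of tube2 in the frame of rack between -0.09 and 0.09 m and z of tube4 in the frame of rack between 0.002 and 0.01 m and x of tube4 in the frame of rack between -0.005 and 0.005 m and y of tube4 in the frame of rack between -0.09 and 0.09 m) or (distance between tube4 and socket_seat below 0.006 m and angle between the z axis of tube4 and the z axis of socket_seat, either way round below 0.12 rad and linear speed of tube4 below 0.02 m/s and z of tube1 in the frame of rack between 0.002 and 0.01 m and x of tube1 in the frame of rack between -0.005 and 0.005 m and y of tube1 in the frame of rack between -0.09 and 0.09 m and angle between each of tube1, tube2, tube3's own z axis and vertical below 0.1 rad and z of tube2 in the frame of rack between 0.002 and 0.01 m and x of tube2 in the frame of rack between -0.005 and 0.005 m and y of tube2 in the frame of rack between -0.09 and 0.09 m and z of tube3 in the frame of rack between 0.002 and 0.01 m and x of tube3 in the frame of rack between -0.005 and 0.005 m and y of tube3 in the frame of rack between -0.09 and 0.09 m))); the robot touches nothing.
It fails at once if a tube is laid down or tipped over (beyond 63 degrees) (angle between any of tube1, tube2, tube3, tube4's own z axis and vertical above 1.1 rad).
It fails at once if a bystander is moved by more than 30 mm (distance of any of test_block, oil_bottle, mug, wrench, tape_roll, brush from where it was at the start of the episode above 0.03 m).
It also fails if it takes over 67 s, if anything falls off the work surface, if the arm or the gripper's body presses on something with over 40 N, if the wrist force passes 120 N, or if a joint passes its speed limit or range.

## Working session

There is one attempt and no reset: what is moved stays moved. The work goes in short steps, Python scripts to look and compute and a tool call to move; the robot and the scene stay as the last step left them, time stands still between calls to the robot, and variables do not carry over. Pictures are saved under pics/ and viewed, at most 10 in all, crops included, and the job is handed in when it is done.

Besides the shell and the picture viewer there is one more tool, called after ">>>" as name(argument=value, ...), one argument or row to a line, values as JSON. carry_out: Moves the arm, as the interface text tells. Its arguments: {"type":"object","properties":{"deltas":{"type":"array","items":{"type":"array","items":{"type":"array","items":{"type":"number"}}}}},"required":["deltas"]}

```bash
mkdir -p pics; python3 - <<'E'
from rig import telemetry, capture, camera_info, job, bot
import cv2,numpy as np
s=telemetry.read_state();print(s)
for n in("scene","top"):
    cv2.imwrite(f"pics/{n}0.png",cv2.resize(capture(n)[:,:,::-1],None,fx=1.56,fy=1.56,interpolation=cv2.INTER_CUBIC))
    c=camera_info(n);print(n,c["mtx"].tolist(),np.round(c["cam_to_world"],4).tolist())
print(camera_info("wrist"))
E
```

```text
{'time_s': 0.0, 'joint_positions': array([ 5.57761940e+01,  3.02801693e+01,  8.21564311e+01, -2.60049690e-04,
        6.76898902e+01, -1.02265219e+01]), 'qvel': array([-0.01125029, -0.13307283, -0.02090499, -0.07686749,  0.0085405 ,
       -0.05709528]), 'tau': array([-2.43665090e-04, -4.40049970e+01, -1.76591367e+01,  6.32056966e-02,
        5.82878315e-02, -1.97151066e-04]), 'position': array([0.25372776, 0.57037225, 0.2215585 ]), 'tcp_rot': array([[-9.13565199e-01,  4.06690415e-01, -1.23818505e-03],
       [ 4.06692115e-01,  9.13563453e-01, -1.82777242e-03],
       [ 3.87823086e-04, -2.17334937e-03, -9.99997563e-01]]), 'force': array([-0.40258581, -0.63865188, -0.53424555]), 'moment': array([-0.01797636, -0.04415595, -0.03017487]), 'grasp_force': 0.0, 'opening': 1.0007116493926602}
scene [[486.30947028720595, 0.0, 261.0605787177153], [0.0, 486.30947028720595, 187.4469308152925], [0.0, 0.0, 1.0]] [[0.4939, 0.7157, -0.4938, 1.1602], [0.8695, -0.4082, 0.2781, -0.3282], [-0.0025, -0.5667, -0.8239, 1.0852], [0.0, 0.0, 0.0, 1.0]]
top [[388.8870378960888, 0.0, 257.11619007215404], [0.0, 388.8870378960888, 191.84996414608048], [0.0, 0.0, 1.0]] [[-0.0225, -0.9834, 0.1799, 0.3236], [-0.9997, 0.0239, 0.0057, 0.0372], [-0.01, -0.1798, -0.9837, 1.1665], [0.0, 0.0, 0.0, 1.0]]
{'mtx': array([[330.82194545,   0.        , 258.16163202],
       [  0.        , 330.82194545, 189.5779853 ],
       [  0.        ,   0.        ,   1.        ]]), 'T_tool_cam': array([[-5.50985096e-04, -9.70450283e-01, -2.41300526e-01,
         6.58204095e-02],
       [ 9.99999568e-01, -7.15502608e-04,  5.94175459e-04,
        -7.26449755e-04],
       [-7.49268898e-04, -2.41300095e-01,  9.70450258e-01,
        -1.61696114e-01],
       [ 0.00000000e+00,  0.00000000e+00,  0.00000000e+00,
         1.00000000e+00]])}
```

View pics/top0.png

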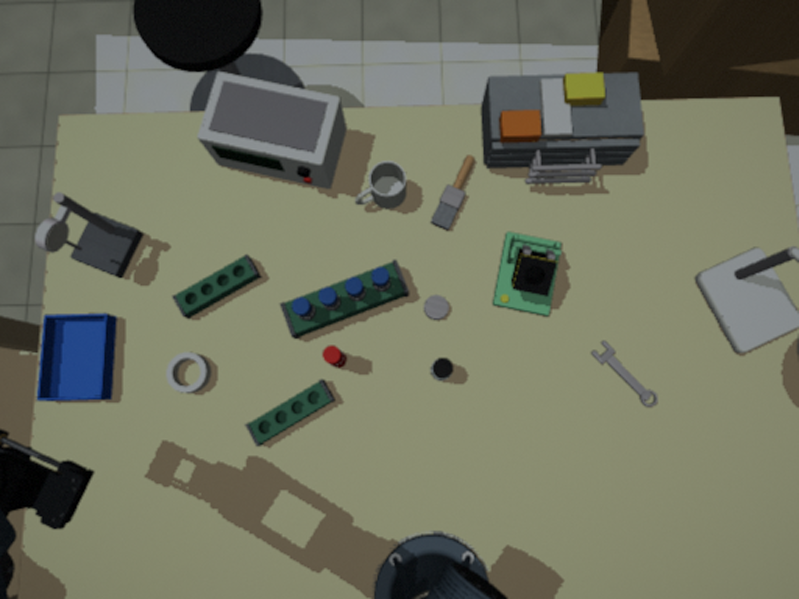

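View pics/scene0.png

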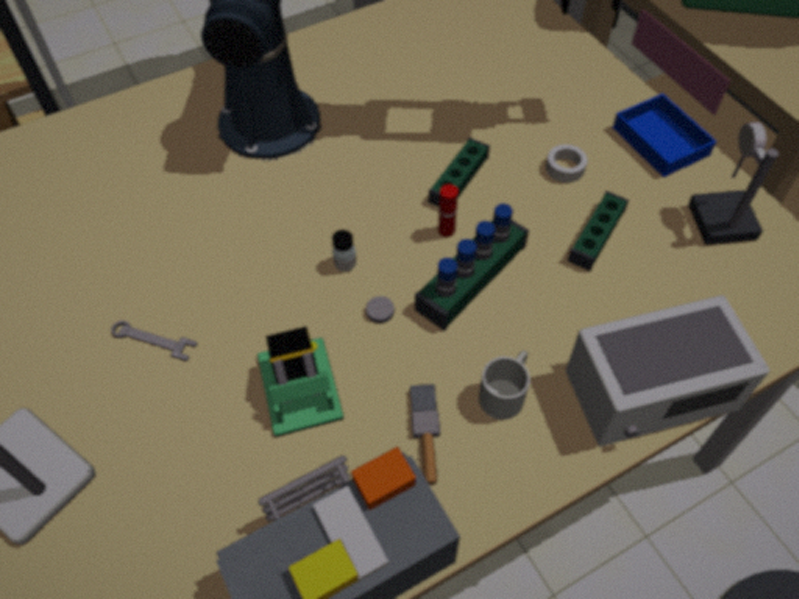

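```bash
cat > h.py <<'E'
from rig import telemetry, capture, camera_info, job, bot
import cv2,numpy as np
from scipy.optimize import least_squares
def ray(n,u,v,T=None):
    c=camera_info(n); T=c["cam_to_world"] if T is None else T
    d=T[:3,:3]@np.linalg.inv(c["mtx"])@[u,v,1]; return T[:3,3],d
def at_z(n,u,v,z,T=None):
    o,d=ray(n,u,v,T); return o+d*(z-o[2])/d[2]
def proj(n,P,T=None):
    c=camera_info(n); T=c["cam_to_world"] if T is None else T
    p=(np.atleast_2d(P)-T[:3,3])@T[:3,:3]@c["mtx"].T; return p[:,:2]/p[:,2:]
def wristT(s):
    T=np.eye(4);T[:3,:3]=s["tcp_rot"];T[:3,3]=s["position"];return T@camera_info("wrist")["T_tool_cam"]
E
python3 - <<'E'
from h import *
k=512/799
for p in[(303,308),(330,297),(355,288),(381,277)]: print(at_z("top",p[0]*k,p[1]*k,.116))
print('mouth',at_z("top",535*k,272*k,.1))
for p in[(510,232),(562,240),(549,315),(494,306)]:print(at_z("top",p[0]*k,p[1]*k,.01))
print('test',at_z("top",436*k,307*k,.015),'bottle',at_z("top",442*k,368*k,.075),'red',at_z("top",333*k,353*k,.1),'mug',at_z("top",390*k,182*k,.075))
t=capture("top")[:,:,::-1];s=capture("scene")[:,:,::-1]
cr=lambda im,x,y:cv2.resize(im[y:y+50,x:x+66],(396,300),interpolation=cv2.INTER_CUBIC)
tk=t[145:220,175:275];
a=cr(t,310,150);b=cr(s,160,205)
sk=cv2.resize(s[125:215,262:342],(356,400))
tk=cv2.resize(tk,(400,300),interpolation=cv2.INTER_CUBIC)
cv2.imwrite("pics/c1.png",np.hstack([np.vstack([a,b]),np.vstack([tk[:,:396],cr(s,262,125)])]))
E
```

```text
[0.50462178 0.21631659 0.116     ]
[0.52314178 0.16877887 0.116     ]
[0.5382476  0.12453749 0.116     ]
[0.55700448 0.07826072 0.116     ]
mouth [ 0.56291679 -0.19807211  0.1       ]
[ 0.66515414 -0.17372394  0.01      ]
[ 0.64624061 -0.2749067   0.01      ]
[ 0.49777087 -0.23952772  0.01      ]
[ 0.51787438 -0.13480287  0.01      ]
test [ 0.51778108 -0.02260696  0.015     ] bottle [ 0.39670645 -0.02659317  0.075     ] red [0.42575736 0.16563602 0.1       ] mug [0.74999141 0.05976019 0.075     ]
```

View pics/c1.png

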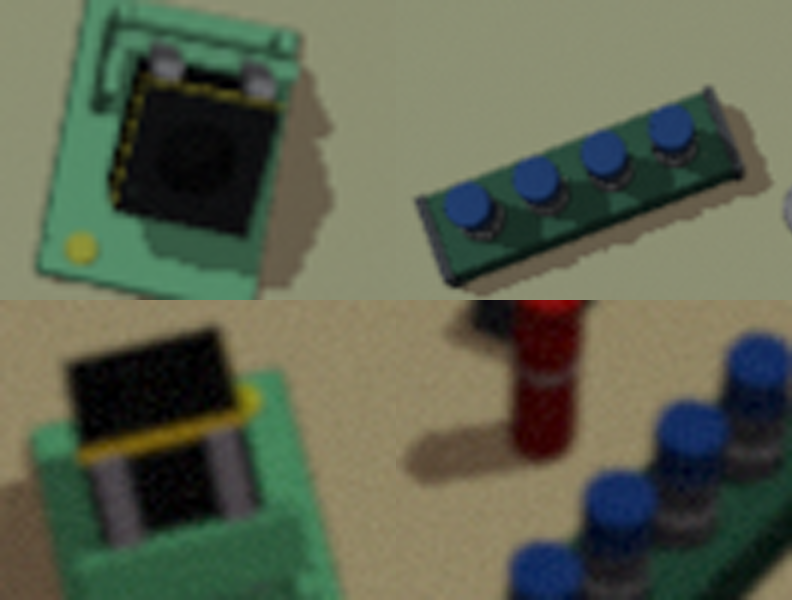

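```bash
cat >> h.py <<'E'
import json,os
from scipy.spatial.transform import Rotation as Ro
def down(yaw): # closing axis yaw deg
    a=np.radians(yaw);y=np.array([np.cos(a),np.sin(a),0]);z=np.array([0,0,-1.]);return np.c_[np.cross(y,z),y,z]
def load():
    if not os.path.exists("cmd.json"): return np.array([.254,.571,.223]),down(66.004)
    d=json.load(open("cmd.json"));return np.array(d["p"]),np.array(d["R"])
def plan(p,R,n=1,nd=4):
    """n equal calls reaching p,R from commanded pose; saves the end as commanded"""
    p0,R0=load();p=np.array(p,float)
    rv=Ro.from_matrix(R0.T@R).as_rotvec()
    for i in range(n):
        P,Q=load();Rt=R0@Ro.from_rotvec(rv*(i+1)/n).as_matrix();pt=p0+(p-p0)*(i+1)/n
        d=np.r_[Q.T@(pt-P)/.15, np.degrees(Ro.from_matrix(Q.T@Rt).as_rotvec())/360].round(nd)
        print("row",d.tolist(),"rows needed %.1f"%max(np.linalg.norm(d[:3])*.15/.0417,np.linalg.norm(d[3:])*360/7.16))
        P=P+Q@d[:3]*.15;Q=Q@Ro.from_rotvec(np.radians(d[3:]*360)).as_matrix()
        json.dump({"p":P.tolist(),"R":Q.tolist()},open("cmd.json","w"))
E
python3 - <<'E'
from h import *
t=np.array([(115,210),(245,235),(283,97),(145,68)])/6+[310,150]   # nearL,nearR,farR,farL as seen by top
s=np.array([(215,330),(68,365),(80,457),(238,415)])/6+[160,205-50]
# scene: robot side edge is the far edge in scene: nearL(+y)=right, nearR(-y)=left
s=s.copy(); s[:,1]=np.array([30,65,157,115])/6+205
def mouth(q):
    a=q[3];x=np.array([np.cos(a),np.sin(a),0])*np.cos(np.pi/6)+[0,0,.5];y=np.array([-np.sin(a),np.cos(a),0])
    return np.array([q[:3]+.032*(i*x+j*y) for i,j in((-1,1),(-1,-1),(1,-1),(1,1))])
f=lambda q:np.r_[(proj("top",mouth(q))-t).ravel(),(proj("scene",mouth(q))-s).ravel()]
r=least_squares(f,[.56,-.2,.1,-.24]);print(r.x,np.degrees(r.x[3]),r.fun.round(1))
plan([.50,.165,.23],down(20.8),3)
E
```

```text
[ 0.56043172 -0.19731729  0.09756445 -0.23105947] -13.23873233932007 [-0.7 -1.3 -0.  -1.  -0.5  0.7 -0.2  1.   0.5  0.8 -1.1  1.4 -0.9 -1.2
  0.2 -1. ]
row [-0.8663, -0.6019, -0.0156, 0.0, 0.0, 0.0419] rows needed 3.8
row [-0.9932, -0.3558, -0.0155, 0.0, 0.0, 0.0418] rows needed 3.8
row [-1.0514, -0.0857, -0.0156, 0.0, 0.0, 0.0419] rows needed 3.8
```

```bash
rm cmd.json; python3 -c "
from h import *
plan([.50,.165,.23],down(20.8),4)"
```

```text
row [-0.6497, -0.4514, -0.0117, 0.0, 0.0, 0.0314] rows needed 2.8
row [-0.7257, -0.3154, -0.0116, 0.0, 0.0, 0.0314] rows needed 2.8
row [-0.7734, -0.167, -0.0117, 0.0, 0.0, 0.0314] rows needed 2.8
row [-0.791, -0.0121, -0.0117, 0.0, 0.0, 0.0314] rows needed 2.8
```

>>> carry_out(
  deltas=[
    [[-0.6497, -0.4514, -0.0117, 0, 0, 0.0314, -1], [-0.6497, -0.4514, -0.0117, 0, 0, 0.0314, -1], [-0.6497, -0.4514, -0.0117, 0, 0, 0.0314, -1], [-0.6497, -0.4514, -0.0117, 0, 0, 0.0314, -1], [-0.6497, -0.4514, -0.0117, 0, 0, 0.0314, -1], [-0.6497, -0.4514, -0.0117, 0, 0, 0.0314, -1], [-0.6497, -0.4514, -0.0117, 0, 0, 0.0314, -1], [-0.6497, -0.4514, -0.0117, 0, 0, 0.0314, -1], [-0.6497, -0.4514, -0.0117, 0, 0, 0.0314, -1], [-0.6497, -0.4514, -0.0117, 0, 0, 0.0314, -1]],
  ],
)

```text
time_s: 1.03
position: [0.315, 0.4702, 0.2242]
tcp_rot: [[-0.817, 0.577, -0.0], [0.577, 0.817, 0.0], [0.0, -0.0, -1.0]]
force: [0.2, 0.3, 0.2]
opening: 0.998
grasp_force: 0.0
```

>>> carry_out(
  deltas=[
    [[-0.7257, -0.3154, -0.0116, 0, 0, 0.0314, -1], [-0.7257, -0.3154, -0.0116, 0, 0, 0.0314, -1], [-0.7257, -0.3154, -0.0116, 0, 0, 0.0314, -1], [-0.7257, -0.3154, -0.0116, 0, 0, 0.0314, -1], [-0.7257, -0.3154, -0.0116, 0, 0, 0.0314, -1], [-0.7257, -0.3154, -0.0116, 0, 0, 0.0314, -1], [-0.7257, -0.3154, -0.0116, 0, 0, 0.0314, -1], [-0.7257, -0.3154, -0.0116, 0, 0, 0.0314, -1], [-0.7257, -0.3154, -0.0116, 0, 0, 0.0314, -1], [-0.7257, -0.3154, -0.0116, 0, 0, 0.0314, -1]],
  ],
)

```text
time_s: 1.87
position: [0.3765, 0.3687, 0.226]
tcp_rot: [[-0.688, 0.725, -0.0], [0.725, 0.688, 0.0], [0.0, -0.0, -1.0]]
force: [-0.3, -0.4, -0.3]
opening: 1.0
grasp_force: 0.0
```

>>> carry_out(
  deltas=[
    [[-0.7734, -0.167, -0.0117, 0, 0, 0.0314, -1], [-0.7734, -0.167, -0.0117, 0, 0, 0.0314, -1], [-0.7734, -0.167, -0.0117, 0, 0, 0.0314, -1], [-0.7734, -0.167, -0.0117, 0, 0, 0.0314, -1], [-0.7734, -0.167, -0.0117, 0, 0, 0.0314, -1], [-0.7734, -0.167, -0.0117, 0, 0, 0.0314, -1], [-0.7734, -0.167, -0.0117, 0, 0, 0.0314, -1], [-0.7734, -0.167, -0.0117, 0, 0, 0.0314, -1], [-0.7734, -0.167, -0.0117, 0, 0, 0.0314, -1], [-0.7734, -0.167, -0.0117, 0, 0, 0.0314, -1]],
  ],
)

```text
time_s: 2.7
position: [0.4381, 0.2672, 0.2278]
tcp_rot: [[-0.533, 0.846, -0.0], [0.846, 0.533, 0.0], [0.0, -0.0, -1.0]]
force: [-0.5, 0.6, 0.4]
opening: 0.998
grasp_force: 0.0
```

>>> carry_out(
  deltas=[
    [[-0.791, -0.0121, -0.0117, 0, 0, 0.0314, -1], [-0.791, -0.0121, -0.0117, 0, 0, 0.0314, -1], [-0.791, -0.0121, -0.0117, 0, 0, 0.0314, -1], [-0.791, -0.0121, -0.0117, 0, 0, 0.0314, -1], [-0.791, -0.0121, -0.0117, 0, 0, 0.0314, -1], [-0.791, -0.0121, -0.0117, 0, 0, 0.0314, -1], [-0.791, -0.0121, -0.0117, 0, 0, 0.0314, -1], [-0.791, -0.0121, -0.0117, 0, 0, 0.0314, -1], [-0.791, -0.0121, -0.0117, 0, 0, 0.0314, -1], [-0.791, -0.0121, -0.0117, 0, 0, 0.0314, -1]],
  ],
)

```text
time_s: 3.53
position: [0.4996, 0.1658, 0.2296]
tcp_rot: [[-0.356, 0.934, -0.0], [0.934, 0.356, 0.0], [0.0, -0.0, -1.0]]
force: [0.5, 0.5, 0.1]
opening: 0.997
grasp_force: 0.0
```

```bash
python3 - <<'E'
from h import *
s=telemetry.read_state();im=capture("wrist");np.save("w1.npy",im);np.save("w1T.npy",wristT(s))
print(s["position"],s["tcp_rot"].round(4).tolist(),s["force"],s["joint_positions"].round(1),load())
cv2.imwrite("pics/w1.png",cv2.resize(im[:,:,::-1],(800,600),interpolation=cv2.INTER_CUBIC))
E
```

```text
[0.49962202 0.16582325 0.22960174] [[-0.3564, 0.9343, -0.0001], [0.9343, 0.3564, 0.0], [0.0001, -0.0001, -1.0]] [0.47137536 0.51859592 0.11565475] [  6.2  22.1  95.7   0.   62.2 -14.7] (array([0.49999872, 0.16500559, 0.230005  ]), array([[-0.35491117,  0.93490003,  0.        ],
       [ 0.93490003,  0.35491117,  0.        ],
       [ 0.        ,  0.        , -1.        ]]))
```

View pics/w1.png

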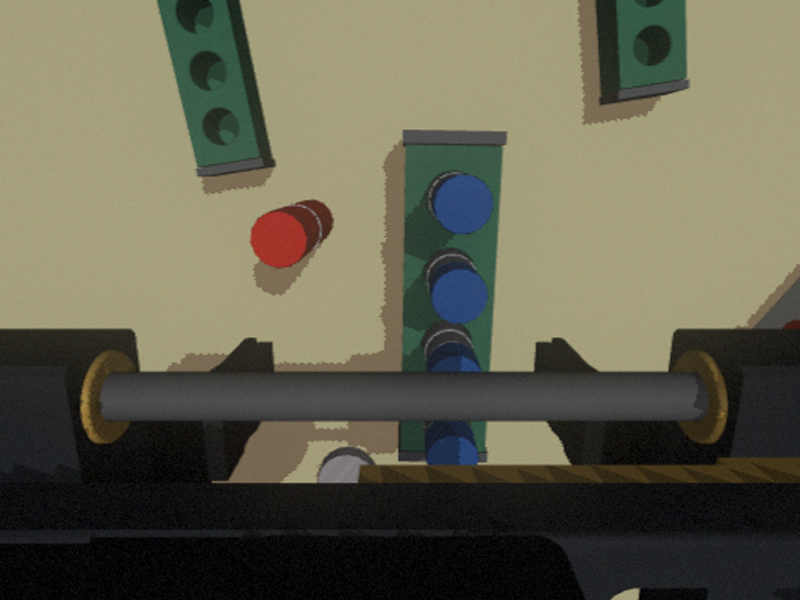

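```bash
python3 - <<'E'
from h import *
im=np.load("w1.npy");T=np.load("w1T.npy");k=512/800
for p,r in(((463,204),29.5),((459,296),27)):
    print("eye",at_z("wrist",p[0]*k,p[1]*k,.116,T))
h=cv2.cvtColor(im,cv2.COLOR_RGB2HSV)
m=((h[:,:,0]>100)&(h[:,:,0]<130)&(h[:,:,1]>120)&(h[:,:,2]>100)).astype(np.uint8)
n,l,st,c=cv2.connectedComponentsWithStats(m)
for i in range(1,n):
    if st[i,4]>300:
        cn=max(cv2.findContours((l==i).astype(np.uint8),0,1)[0],key=len);e=cv2.minEnclosingCircle(cn)
        print(st[i],c[i],e,at_z("wrist",*e[0],.116,T))
# rack long edges by green mask rows
g=((h[:,:,0]>55)&(h[:,:,0]<95)&(h[:,:,1]>80)).astype(np.uint8);g[:,:240]=0;g[:,340:]=0
L=[];Rr=[]
for v in list(range(95,215,4)):
    x=np.where(g[v])[0]
    if len(x)>5:L.append(at_z("wrist",x.min(),v+.5,.05,T)[:2]);Rr.append(at_z("wrist",x.max()+1,v+.5,.05,T)[:2])
L=np.array(L);Rr=np.array(Rr)
for E in(L,Rr):
    vx,vy,x0,y0=cv2.fitLine(E.astype(np.float32),cv2.DIST_HUBER,0,.001,.001).ravel();print(np.degrees(np.arctan2(vy,vx)),x0,y0)
w=Rr-L
print(np.linalg.norm(w,axis=1).round(3),((L+Rr)/2)[::5].round(4).tolist())
for p in((403,131),(507,132)):print("end",at_z("wrist",p[0]*k,p[1]*k,.05,T))
E
```

```text
eye [0.51164037 0.22052526 0.116     ]
eye [0.52860393 0.1736905  0.116     ]
[ 278  112   37   37 1065] [296.40751174 130.19530516] ((296.3143615722656, 130.2305450439453), 18.605270385742188) [0.51153417 0.22077037 0.116     ]
[277 173  35  34 943] [293.86532344 189.27995758] ((294.0, 189.5), 17.670696258544922) [0.52881642 0.17371464 0.116     ]
-68.69287 0.49860272 0.17352088
-70.05554 0.55416846 0.19299975
[0.061 0.061 0.06  0.06  0.06  0.06  0.06  0.06  0.06  0.06  0.06  0.06
 0.054 0.052 0.048 0.051 0.056 0.06  0.061 0.061 0.06  0.06  0.06  0.061
 0.054 0.053 0.055 0.057 0.054 0.061] [[0.5018, 0.2488], [0.5086, 0.2307], [0.5157, 0.2121], [0.5263, 0.1941], [0.5294, 0.1727], [0.5401, 0.1535]]
end [0.46761234 0.24765513 0.05      ]
end [0.52912911 0.27044172 0.05      ]
```

```bash
python3 -c "
from h import *
plan([.5116,.2207,.14],down(20))
plan([.5116,.2207,.067],down(20))
plan([.5116,.2207,.097],down(20))
"
```

```text
row [0.3197, 0.2041, 0.6, 0.0, 0.0, 0.0022] rows needed 2.6
row [-0.0, -0.0, 0.4867, 0.0, 0.0, -0.0] rows needed 1.8
row [-0.0, -0.0, -0.2, 0.0, 0.0, -0.0] rows needed 0.7
```

>>> carry_out(
  deltas=[
    [[0.32, 0.204, 0.2, 0, 0, 0.0022, -1], [0.32, 0.204, 0.4, 0, 0, 0.0022, -1], [0.3197, 0.2041, 0.6, 0, 0, 0.0022, -1], [0.3197, 0.2041, 0.6, 0, 0, 0.0022, -1], [0.3197, 0.2041, 0.6, 0, 0, 0.0022, -1], [0.3197, 0.2041, 0.6, 0, 0, 0.0022, -1], [0.3197, 0.2041, 0.6, 0, 0, 0.0022, -1], [0.3197, 0.2041, 0.6, 0, 0, 0.0022, -1], [0.3197, 0.2041, 0.6, 0, 0, 0.0022, -1], [0.3197, 0.2041, 0.6, 0, 0, 0.0022, -1]],
  ],
)

```text
time_s: 4.42
position: [0.5124, 0.2205, 0.1409]
tcp_rot: [[-0.341, 0.94, 0.002], [0.94, 0.341, 0.001], [-0.0, 0.002, -1.0]]
force: [0.8, -0.7, -0.1]
opening: 0.996
grasp_force: 0.0
```

>>> carry_out(
  deltas=[
    [[0, 0, 0.15, 0, 0, 0, -1], [0, 0, 0.3, 0, 0, 0, -1], [0, 0, 0.4, 0, 0, 0, -1], [0, 0, 0.4867, 0, 0, 0, -1], [0, 0, 0.4867, 0, 0, 0, 0.1], [0, 0, 0.4867, 0, 0, 0, 1], [0, 0, 0.4867, 0, 0, 0, 1], [0, 0, 0.4867, 0, 0, 0, 1], [0, 0, 0.4867, 0, 0, 0, 1], [0, 0, 0.4867, 0, 0, 0, 1]],
  ],
)

```text
time_s: 5.25
position: [0.5122, 0.2208, 0.0674]
tcp_rot: [[-0.342, 0.94, 0.002], [0.94, 0.342, 0.0], [-0.0, 0.002, -1.0]]
force: [1.2, 0.2, -0.0]
opening: 0.631
grasp_force: 0.0
```

```bash
python3 - <<'E'
from h import *
s=telemetry.read_state();im=capture("wrist");np.save("w2.npy",im);np.save("w2T.npy",wristT(s))
print({k:np.round(v,3) for k,v in s.items() if k!="tcp_rot"})
cv2.imwrite("pics/w2.png",im[:,:,::-1])
E
```

```text
{'time_s': np.float64(5.25), 'joint_positions': array([11.841, 38.061, 98.946,  0.   , 42.9  , -8.156]), 'qvel': array([-0.028,  0.375,  0.147,  0.051, -0.068, -0.057]), 'tau': array([-1.5000e-02, -4.2356e+01, -1.0189e+01,  4.8000e-02,  4.1000e-02,
        0.0000e+00]), 'position': array([0.512, 0.221, 0.067]), 'force': array([ 1.185,  0.167, -0.046]), 'moment': array([-0.098,  0.074, -0.015]), 'grasp_force': np.float64(0.0), 'opening': np.float64(0.631)}
```

>>> carry_out(
  deltas=[
    [[0, 0, 0, 0, 0, 0, 1], [0, 0, 0, 0, 0, 0, 1], [0, 0, 0, 0, 0, 0, 1], [0, 0, 0, 0, 0, 0, 1], [0, 0, 0, 0, 0, 0, 1], [0, 0, 0, 0, 0, 0, 1], [0, 0, 0, 0, 0, 0, 1], [0, 0, 0, 0, 0, 0, 1], [0, 0, 0, 0, 0, 0, 1], [0, 0, 0, 0, 0, 0, 1]],
  ],
)

```text
time_s: 6.13
position: [0.5119, 0.2207, 0.0666]
tcp_rot: [[-0.342, 0.94, 0.0], [0.94, 0.342, 0.0], [-0.0, 0.0, -1.0]]
force: [-0.8, 0.0, 2.0]
opening: 0.359
grasp_force: 30.0
```

>>> carry_out(
  deltas=[
    [[0, 0, -0.07, 0, 0, 0, 1], [0, 0, -0.14, 0, 0, 0, 1], [0, 0, -0.2, 0, 0, 0, 1], [0, 0, -0.2, 0, 0, 0, 1], [0, 0, -0.2, 0, 0, 0, 1], [0, 0, -0.2, 0, 0, 0, 1], [0, 0, -0.2, 0, 0, 0, 1], [0, 0, -0.2, 0, 0, 0, 1], [0, 0, -0.2, 0, 0, 0, 1], [0, 0, -0.2, 0, 0, 0, 1]],
  ],
)

```text
time_s: 6.97
position: [0.5114, 0.2206, 0.0962]
tcp_rot: [[-0.342, 0.94, -0.001], [0.94, 0.342, -0.0], [0.0, -0.001, -1.0]]
force: [-0.0, -0.3, -3.0]
opening: 0.357
grasp_force: 30.0
```

```bash
python3 - <<'E'
from h import *
s=telemetry.read_state();im=capture("wrist");np.save("w3.npy",im);np.save("w3T.npy",wristT(s))
s2=telemetry.read_state();print(s2["force"],s2["tau"].round(2))
print({k:np.round(v,3) for k,v in s.items() if k!="tcp_rot"})
E
```

```text
[ 0.00754434 -0.63075096 -3.60328435] [  0.   -43.44 -12.08   0.05   0.05  -0.  ]
{'time_s': np.float64(6.967), 'joint_positions': array([ 1.1839e+01,  3.5342e+01,  9.8098e+01, -2.0000e-03,  4.6614e+01,
       -8.1560e+00]), 'qvel': array([-0.069, -0.046, -0.082,  0.118,  0.005, -0.023]), 'tau': array([ 3.0000e-03, -4.3468e+01, -1.2080e+01,  5.1000e-02,  5.3000e-02,
       -0.0000e+00]), 'position': array([0.511, 0.221, 0.096]), 'force': array([-0.023, -0.321, -2.962]), 'moment': array([-0.072,  0.095, -0.003]), 'grasp_force': np.float64(29.997), 'opening': np.float64(0.357)}
```

```bash
python3 -c "
from h import *
plan([.5116,.2207,.137],down(20))"
```

```text
row [-0.0, -0.0, -0.2667, 0.0, 0.0, -0.0] rows needed 1.0
```

>>> carry_out(
  deltas=[
    [[0, 0, -0.08, 0, 0, 0, 1], [0, 0, -0.16, 0, 0, 0, 1], [0, 0, -0.2667, 0, 0, 0, 1], [0, 0, -0.2667, 0, 0, 0, 1], [0, 0, -0.2667, 0, 0, 0, 1], [0, 0, -0.2667, 0, 0, 0, 1], [0, 0, -0.2667, 0, 0, 0, 1], [0, 0, -0.2667, 0, 0, 0, 1], [0, 0, -0.2667, 0, 0, 0, 1], [0, 0, -0.2667, 0, 0, 0, 1]],
  ],
)

```text
time_s: 7.85
position: [0.5114, 0.2206, 0.136]
tcp_rot: [[-0.342, 0.94, -0.001], [0.94, 0.342, -0.0], [0.0, -0.001, -1.0]]
force: [0.4, -0.6, -3.1]
opening: 0.36
grasp_force: 30.0
```

```bash
python3 - <<'E'
from h import *
for i in range(4):
    s=telemetry.read_state();print(s["force"].round(2),s["moment"].round(3),s["tau"].round(2)[:3])
    im=capture("wrist")
np.save("w4.npy",im)
cv2.imwrite("pics/w4.png",cv2.resize(im[:,:,::-1],(800,600),interpolation=cv2.INTER_CUBIC))
print(s["position"])
E
```

```text
[ 0.4  -0.57 -3.08] [-0.111  0.051 -0.004] [  0.   -42.4  -13.84]
[ 0.06  0.11 -3.74] [-0.073  0.032 -0.01 ] [  0.   -42.38 -13.85]
[ 0.21 -0.21 -3.15] [-0.059 -0.038  0.032] [ -0.   -42.37 -13.86]
[-0.83  0.61 -3.52] [-0.043  0.03   0.002] [ -0.   -42.37 -13.87]
[0.51169708 0.22065345 0.13634543]
```

View pics/w4.png

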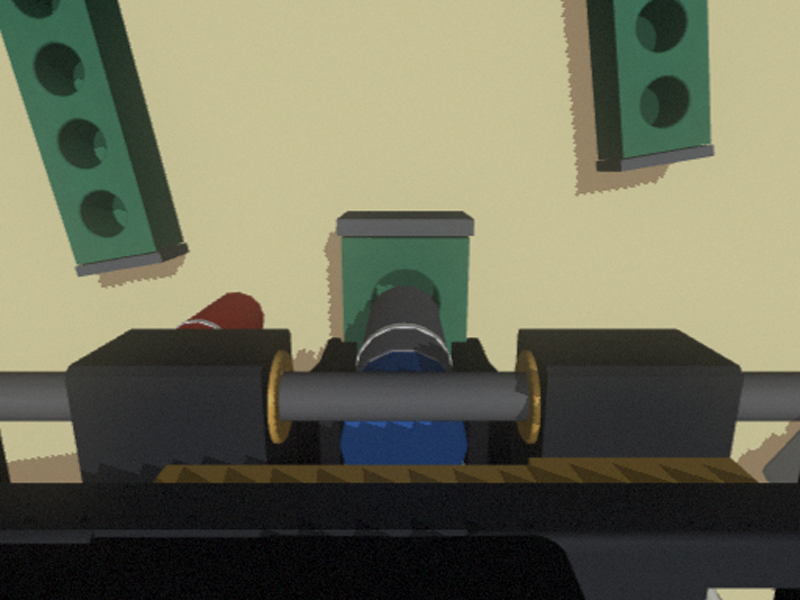

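```bash
cat >> h.py <<'E'
def sock(psi): # tool rotation for insertion: z=-bore axis, y=cradle y
    a=np.radians(psi);x=np.array([np.cos(a),np.sin(a),0]);y=np.array([-np.sin(a),np.cos(a),0]);ax=-.5*x+np.array([0,0,np.sqrt(.75)])
    return np.c_[np.cross(y,-ax),y,-ax],ax
E
python3 - <<'E'
from h import *
s=telemetry.read_state();T=camera_info("wrist")["T_tool_cam"]
for dx in(-.004,0,.004):print(dx,proj("wrist",[[.016+dx,0,.061],[.016+dx,0,.03]],T)*800/512)
R,ax=sock(-13.2);M=np.array([.5604,-.1973,.0976])
plan([.5116,.2207,.25],down(20));plan(M+.18*ax,R,3)
E
```

```text
-0.004 [[404.92889453 291.7029425 ]
 [405.26904431 310.39736554]]
0 [[404.93045668 282.88034785]
 [405.27249731 300.32405308]]
0.004 [[404.93203206 273.98299284]
 [405.27598404 290.1523388 ]]
row [-0.0, -0.0, -0.7533, 0.0, 0.0, -0.0] rows needed 2.7
row [-0.8005, -0.3831, -0.0077, -0.0138, -0.0254, -0.0513] rows needed 3.2
row [-0.6325, -0.6192, 0.0639, -0.0137, -0.0255, -0.0514] rows needed 3.2
row [-0.3898, -0.7927, 0.0854, -0.0138, -0.0254, -0.0514] rows needed 3.2
```

>>> carry_out(
  deltas=[
    [[0, 0, -0.12, 0, 0, 0, 1], [0, 0, -0.25, 0, 0, 0, 1], [0, 0, -0.4, 0, 0, 0, 1], [0, 0, -0.55, 0, 0, 0, 1], [0, 0, -0.7, 0, 0, 0, 1], [0, 0, -0.7533, 0, 0, 0, 1], [0, 0, -0.7533, 0, 0, 0, 1], [0, 0, -0.7533, 0, 0, 0, 1], [0, 0, -0.7533, 0, 0, 0, 1], [0, 0, -0.7533, 0, 0, 0, 1]],
  ],
)

```text
time_s: 8.88
position: [0.5106, 0.2204, 0.2477]
tcp_rot: [[-0.342, 0.94, -0.004], [0.94, 0.342, -0.001], [0.001, -0.004, -1.0]]
force: [-1.2, 0.6, -3.6]
opening: 0.363
grasp_force: 30.0
```

>>> carry_out(
  deltas=[
    [[-0.1, -0.048, -0.001, -0.0017, -0.0032, -0.0064, 1], [-0.2, -0.096, -0.002, -0.0035, -0.0064, -0.0128, 1], [-0.3, -0.144, -0.003, -0.0052, -0.0095, -0.0192, 1], [-0.4, -0.192, -0.004, -0.0069, -0.0127, -0.0257, 1], [-0.5, -0.24, -0.005, -0.0086, -0.0159, -0.0321, 1], [-0.6, -0.287, -0.006, -0.0104, -0.019, -0.0385, 1], [-0.7, -0.335, -0.007, -0.012, -0.0222, -0.0449, 1], [-0.8005, -0.3831, -0.0077, -0.0138, -0.0254, -0.0513, 1], [-0.8005, -0.3831, -0.0077, -0.0138, -0.0254, -0.0513, 1], [-0.8005, -0.3831, -0.0077, -0.0138, -0.0254, -0.0513, 1]],
  ],
)

```text
time_s: 9.72
position: [0.4978, 0.0879, 0.2496]
tcp_rot: [[-0.608, 0.78, 0.149], [0.776, 0.624, -0.095], [-0.167, 0.058, -0.984]]
force: [-0.1, 0.6, -2.4]
opening: 0.36
grasp_force: 30.0
```

>>> carry_out(
  deltas=[
    [[-0.079, -0.077, 0.008, -0.0017, -0.0032, -0.0064, 1], [-0.158, -0.155, 0.016, -0.0035, -0.0064, -0.0128, 1], [-0.237, -0.232, 0.024, -0.0052, -0.0095, -0.0192, 1], [-0.316, -0.31, 0.032, -0.0069, -0.0127, -0.0257, 1], [-0.395, -0.387, 0.04, -0.0086, -0.0159, -0.0321, 1], [-0.474, -0.464, 0.048, -0.0104, -0.019, -0.0385, 1], [-0.553, -0.542, 0.056, -0.012, -0.0222, -0.0449, 1], [-0.6325, -0.6192, 0.0639, -0.0137, -0.0255, -0.0514, 1], [-0.6325, -0.6192, 0.0639, -0.0137, -0.0255, -0.0514, 1], [-0.6325, -0.6192, 0.0639, -0.0137, -0.0255, -0.0514, 1]],
  ],
)

```text
time_s: 10.55
position: [0.4856, -0.0442, 0.2514]
tcp_rot: [[-0.784, 0.532, 0.32], [0.518, 0.845, -0.136], [-0.343, 0.06, -0.938]]
force: [-0.6, 0.2, -3.6]
opening: 0.356
grasp_force: 30.0
```

>>> carry_out(
  deltas=[
    [[-0.049, -0.099, 0.011, -0.0017, -0.0032, -0.0064, 1], [-0.097, -0.198, 0.021, -0.0035, -0.0064, -0.0128, 1], [-0.146, -0.297, 0.032, -0.0052, -0.0095, -0.0192, 1], [-0.195, -0.396, 0.043, -0.0069, -0.0127, -0.0257, 1], [-0.244, -0.495, 0.053, -0.0086, -0.0159, -0.0321, 1], [-0.292, -0.594, 0.064, -0.0104, -0.019, -0.0385, 1], [-0.341, -0.693, 0.075, -0.012, -0.0222, -0.0449, 1], [-0.3898, -0.7927, 0.0854, -0.0138, -0.0254, -0.0514, 1], [-0.3898, -0.7927, 0.0854, -0.0138, -0.0254, -0.0514, 1], [-0.3898, -0.7927, 0.0854, -0.0138, -0.0254, -0.0514, 1]],
  ],
)

```text
time_s: 11.38
position: [0.4733, -0.1769, 0.2528]
tcp_rot: [[-0.843, 0.23, 0.486], [0.2, 0.973, -0.113], [-0.499, 0.002, -0.867]]
force: [0.0, 0.6, -2.9]
opening: 0.362
grasp_force: 30.0
```

```bash
python3 - <<'E'
from h import *
s=telemetry.read_state();im=capture("wrist");np.save("w5.npy",im);np.save("w5T.npy",wristT(s));np.save("w5R.npy",s["tcp_rot"]);np.save("w5p.npy",s["position"])
print(s["position"],s["joint_positions"].round(1),s["force"].round(2),s["grasp_force"]);p,R=load();print(p,np.degrees(Ro.from_matrix(R.T@s["tcp_rot"]).as_rotvec()))
cv2.imwrite("pics/w5.png",cv2.resize(im[:,:,::-1],(800,600),interpolation=cv2.INTER_CUBIC))
E
```

```text
[ 0.47330735 -0.17689412  0.25280539] [ -41.9   10.2  118.8   31.2   27.7 -143.4] [ 0.03  0.58 -2.92] 29.99709889830342
[ 0.47277126 -0.17674761  0.25348066] [-0.03673403  0.05294985  0.15197217]
```

View pics/w5.png

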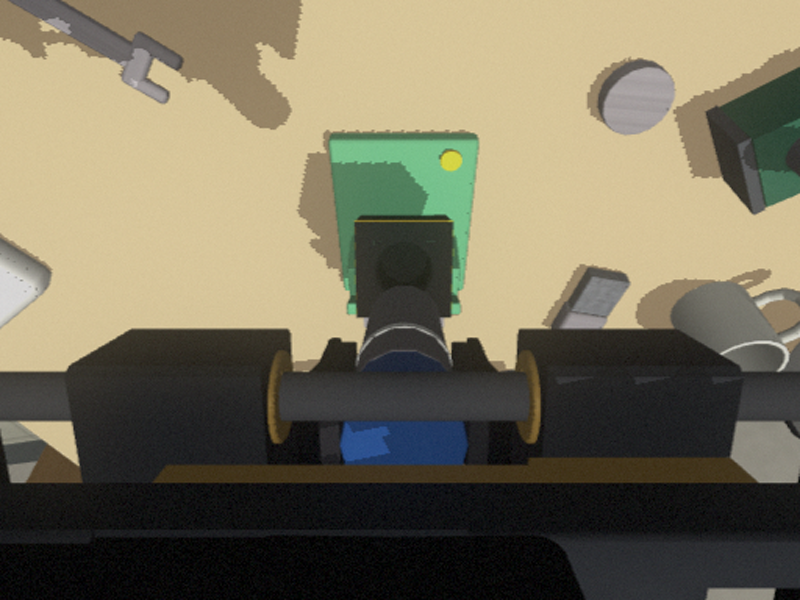

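```bash
python3 - <<'E'
from h import *
im=np.load("w5.npy")
c=im[133:223,218:302,::-1]
c=np.clip(c.astype(float)*2.2,0,255).astype(np.uint8)
cv2.imwrite("pics/w5c.png",cv2.resize(c,None,fx=6.5,fy=6.5,interpolation=cv2.INTER_CUBIC))
E
```

```text
(no output)
```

View pics/w5c.png

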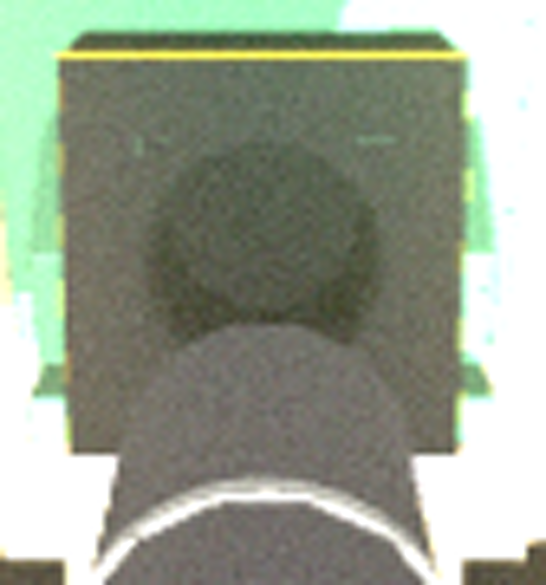

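```bash
python3 - <<'E'
from h import *
T=camera_info("wrist")["T_tool_cam"];K=camera_info("wrist")["mtx"]
P=np.load("w5p.npy");R=np.load("w5R.npy")
psi0=-13.2
for top in(58,61,64):
    px=np.array([(62,top),(464,top),(458,453),(70,453)])/6.5+[218,133]-.5
    # fit pose in tool frame: center c(3), yaw about z, tilts
    ob=.032*np.array([(1,-1,0),(1,1,0),(-1,1,0),(-1,-1,0)])  # tool x (towards robot) , tool y
    # top of image = toward tool +x ; right of image = +tool y
    f=lambda q:(proj("wrist",q[:3]+ob@Ro.from_rotvec(q[3:]).as_matrix().T,T)-px).ravel()
    r=least_squares(f,[0,0,.18,0,0,0]);print(top,r.x[:3].round(4),np.degrees(r.x[3:]).round(2),r.fun.round(2))
    # orientation prior: only yaw & tilt fixed to 30deg (roll fixed)
    def pose(q):
        Rw,ax=sock(q[3]);return (q[:3]+ob@Rw.T-P)@R
    g=lambda q:(proj("wrist",pose(q),T)-px).ravel()
    r=least_squares(g,[.56,-.197,.0976,psi0]);M=r.x[:3];print("  world",r.x.round(4),"tool",((M-P)@R).round(4),r.fun.round(2))
    Rw,ax=sock(r.x[3]);th=np.linspace(0,2*np.pi,5)[:-1]
    for rad in(.01725,.0189):
        c=M+rad*(np.outer(np.cos(th),Rw[:,0])+np.outer(np.sin(th),Rw[:,1]));print("  rim x+,y+,x-,y- crop",((proj("wrist",(c-P)@R,T)+.5-[218,133])*6.5).round(0).tolist())
E
```

```text
58 [-0.0002 -0.0007  0.1796] [-0.64 -4.64 -0.09] [ 0.03  0.12  0.01  0.02  0.14 -0.06 -0.18 -0.08]
  world [  0.5595  -0.1977   0.0989 -13.3317] tool [-0.     -0.0007  0.1777] [-0.36  0.3   0.44  0.22  0.07 -0.32 -0.15 -0.22]
  rim x+,y+,x-,y- crop [[263.0, 153.0], [371.0, 260.0], [264.0, 364.0], [156.0, 260.0]]
  rim x+,y+,x-,y- crop [[263.0, 143.0], [381.0, 260.0], [264.0, 374.0], [146.0, 260.0]]
61 [-0.0006 -0.0007  0.1803] [-0.56 -3.1  -0.08] [ 0.02  0.05  0.02 -0.04  0.    0.   -0.04 -0.02]
  world [  0.5605  -0.1979   0.0981 -13.3312] tool [-0.0005 -0.0007  0.1789] [-0.24  0.19  0.32  0.1  -0.04 -0.2  -0.04 -0.1 ]
  rim x+,y+,x-,y- crop [[263.0, 155.0], [370.0, 261.0], [264.0, 365.0], [157.0, 261.0]]
  rim x+,y+,x-,y- crop [[263.0, 145.0], [381.0, 261.0], [264.0, 375.0], [146.0, 261.0]]
64 [-0.0011 -0.0007  0.1808] [-0.51 -1.42 -0.08] [-0.01  0.01  0.05 -0.07 -0.12  0.04  0.09  0.02]
  world [  0.5615  -0.1982   0.0973 -13.3307] tool [-0.001  -0.0007  0.1801] [-0.12  0.08  0.2  -0.01 -0.15 -0.08  0.06  0.01]
  rim x+,y+,x-,y- crop [[263.0, 157.0], [370.0, 263.0], [264.0, 366.0], [157.0, 263.0]]
  rim x+,y+,x-,y- crop [[263.0, 147.0], [380.0, 263.0], [264.0, 376.0], [147.0, 263.0]]
```

>>> carry_out(
  deltas=[
    [[0, 0, 0.1, 0, 0, 0, 1], [0, 0, 0.2, 0, 0, 0, 1], [0, 0, 0.3, 0, 0, 0, 1], [0, 0, 0.4, 0, 0, 0, 1], [0, 0, 0.5, 0, 0, 0, 1], [0, 0, 0.6, 0, 0, 0, 1], [0, 0, 0.7, 0, 0, 0, 1], [0, 0, 0.7, 0, 0, 0, 1], [0, 0, 0.7, 0, 0, 0, 1], [0, 0, 0.7, 0, 0, 0, 1]],
  ],
)

```text
time_s: 12.27
position: [0.5245, -0.1876, 0.1628]
tcp_rot: [[-0.844, 0.226, 0.486], [0.196, 0.974, -0.113], [-0.499, -0.0, -0.866]]
force: [-0.2, 0.8, -3.1]
opening: 0.363
grasp_force: 30.0
```

```bash
python3 - <<'E'
from h import *
P,Q=load();json.dump({"p":(P+Q@[0,0,.105]).tolist(),"R":Q.tolist()},open("cmd.json","w"))
s=telemetry.read_state();im=capture("wrist");np.save("w6.npy",im)
p,R=load();print(s["position"],s["joint_positions"].round(1),s["force"].round(2));print("tool err mm",1e3*Q.T@(s["position"]-p),np.degrees(Ro.from_matrix(R.T@s["tcp_rot"]).as_rotvec()))
for m in((.5605,-.1979,.0981),):
    R=s["tcp_rot"];print("mouth in tool",((np.array(m)-s["position"])@R).round(4))
c=np.clip(im[110:225,200:320,::-1].astype(float)*2.2,0,255).astype(np.uint8)
cv2.imwrite("pics/w6c.png",cv2.resize(c,None,fx=5,fy=5,interpolation=cv2.INTER_CUBIC))
E
```

```text
[ 0.52449348 -0.18757007  0.16279287] [ -38.    24.6  118.3   52.5   15.4 -163.4] [-0.16  0.79 -3.07]
tool err mm [-0.4187523   1.25866884 -0.04844703] [-0.05242002  0.04184991 -0.11875319]
mouth in tool [-0.0001 -0.0019  0.0747]
```

View pics/w6c.png

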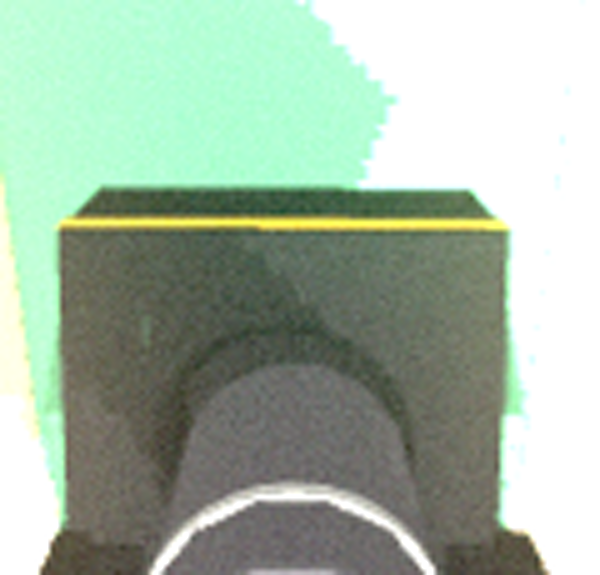

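>>> carry_out(
  deltas=[
    [[0, 0, -0.08, 0, 0, 0, 1], [0, 0, -0.16, 0, 0, 0.02, 1], [0, 0, -0.24, 0, 0, 0.04, 1], [0, 0, -0.3, 0, 0, 0.06, 1], [0, 0, -0.3, 0, 0, 0.08, 1], [0, 0, -0.3, 0, 0, 0.1, 1], [0, 0, -0.3, 0, 0, 0.12, 1], [0, 0, -0.3, 0, 0, 0.14, 1], [0, 0, -0.3, 0, 0, 0.16, 1], [0, 0, -0.3, 0, 0, 0.175, 1]],
  ],
)

```text
time_s: 13.15
position: [0.5021, -0.1833, 0.2026]
tcp_rot: [[-0.175, 0.856, 0.487], [0.958, 0.261, -0.115], [-0.225, 0.447, -0.866]]
force: [1.6, -1.0, -3.7]
opening: 0.364
grasp_force: 30.0
```

>>> carry_out(
  deltas=[
    [[0, 0, 0, 0, 0, 0.02, 1], [0, 0, 0, 0, 0, 0.039, 1], [0, 0, 0, 0, 0, 0.058, 1], [0, 0, 0, 0, 0, 0.077, 1], [0, 0, 0, 0, 0, 0.096, 1], [0, 0, 0, 0, 0, 0.115, 1], [0, 0, 0, 0, 0, 0.134, 1], [0, 0, 0, 0, 0, 0.153, 1], [0, 0, 0, 0, 0, 0.172, 1], [0, 0, 0, 0, 0, 0.19, 1]],
  ],
)

```text
time_s: 13.98
position: [0.5021, -0.1833, 0.2025]
tcp_rot: [[0.731, 0.478, 0.487], [0.596, -0.795, -0.115], [0.332, 0.374, -0.866]]
force: [0.7, 0.5, -3.3]
opening: 0.357
grasp_force: 30.0
```

>>> carry_out(
  deltas=[
    [[0, 0, 0, 0, 0, 0.02, 1], [0, 0, 0, 0, 0, 0.039, 1], [0, 0, 0, 0, 0, 0.058, 1], [0, 0, 0, 0, 0, 0.077, 1], [0, 0, 0, 0, 0, 0.096, 1], [0, 0, 0, 0, 0, 0.115, 1], [0, 0, 0, 0, 0, 0.13, 1], [0, 0, 0, 0, 0, 0.135, 1], [0, 0, 0, 0, 0, 0.135, 1], [0, 0, 0, 0, 0, 0.135, 1]],
  ],
)

```text
time_s: 14.82
position: [0.5022, -0.1834, 0.2022]
tcp_rot: [[0.844, -0.227, 0.487], [-0.196, -0.974, -0.115], [0.5, 0.001, -0.866]]
force: [0.3, -0.5, -2.8]
opening: 0.36
grasp_force: 30.0
```

```bash
python3 - <<'E'
from h import *
P,Q=load();Q=Q@Ro.from_euler('z',180,degrees=True).as_matrix();P=P+Q@[0,0,-.045];json.dump({"p":P.tolist(),"R":Q.tolist()},open("cmd.json","w"))
s=telemetry.read_state();im=capture("wrist");np.save("w7.npy",im);np.save("w7T.npy",wristT(s));np.save("w7R.npy",s["tcp_rot"]);np.save("w7p.npy",s["position"])
print(s["position"],s["joint_positions"].round(1),s["force"].round(2));print("tool err mm",1e3*Q.T@(s["position"]-P),np.degrees(Ro.from_matrix(Q.T@s["tcp_rot"]).as_rotvec()))
print("mouth in tool",((np.array((.5605,-.1979,.0981))-s["position"])@s["tcp_rot"]).round(4))
c=np.clip(im[118:223,204:314,::-1].astype(float)*2.2,0,255).astype(np.uint8)
cv2.imwrite("pics/w7c.png",cv2.resize(c,None,fx=5.5,fy=5.5,interpolation=cv2.INTER_CUBIC))
E
```

```text
[ 0.50221013 -0.18335884  0.20223934] [-39.6  18.4 119.   40.8  19.9  27.6] [ 0.3  -0.53 -2.76]
tool err mm [ 0.51529528 -0.27690737 -0.53836933] [-0.02889978  0.01122672 -0.08496875]
mouth in tool [-1.000e-04  8.000e-04  1.202e-01]
```

View pics/w7c.png

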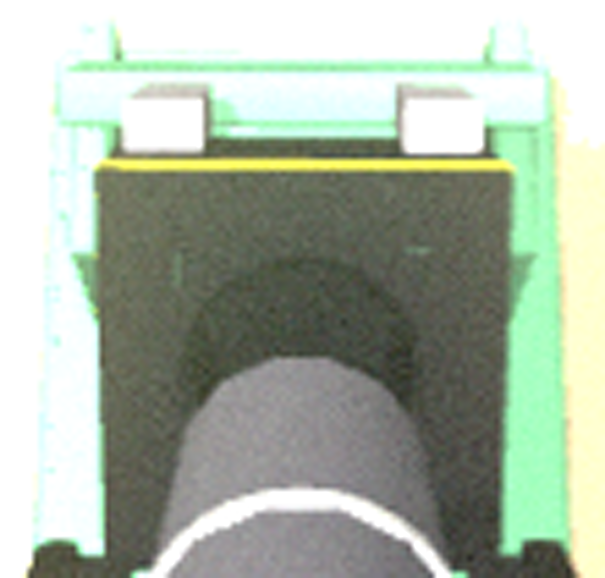

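```bash
python3 - <<'E'
from h import *
T=camera_info("wrist")["T_tool_cam"]
# unknown mouth (x,y,z) in tool, tilt aligned
obs=np.array([(98,171),(514,171),(301,257),(187,345),(415,345)])/5.5+[204,118]-.5
def f(q):
    m=q[:3];r=q[3]
    p=proj("wrist",[m+[.032,-.032,0],m+[.032,.032,0],m+[r,0,0],m+[0,-r,0],m+[0,r,0]],T)
    d=p-obs
    return np.r_[d[0],d[1],d[2,1],d[3,0],d[4,0]]
r=least_squares(f,[0,0,.12,.0189]);print(r.x.round(4),r.fun.round(2))
for z in(.1185,.120,.1215):
    g=least_squares(lambda q:f([q[0],q[1],z,q[2]]),[0,0,.0189]);print(z,g.x.round(4),g.fun.round(2))
for dx in(-.002,-.001,0,.001):
    p=(proj("wrist",[.016+dx,0,.061],T)[0]+.5-[204,118])*5.5;print(dx,p.round(1))
E
```

```text
[-0.0009  0.001   0.119   0.0182] [-0.32 -0.11 -0.59 -0.17  0.29  0.32  0.61]Traceback (most recent call last):
  File "<stdin>", line 12, in <module>
    return func(*args, **kwargs)
    vector_fun = VectorFunction(
        fun_wrapped,
    ...<6 lines>...
        workers=workers
    )
    self._update_fun()
    ~~~~~~~~~~~~~~~~^^
    self.f = self.fun_wrapped(xp_copy(self.x))
             ~~~~~~~~~~~~~~~~^^^^^^^^^^^^^^^^^
    return np.atleast_1d(self.fun(x))
                         ~~~~~~~~^^^
    return self.f(x, *self.args, **self.kwargs)
           ~~~~~~^^^^^^^^^^^^^^^^^^^^^^^^^^^^^^
  File "<stdin>", line 12, in <lambda>
  File "<stdin>", line 7, in f
  File "h.py", line 11, in proj
    p=(np.atleast_2d(P)-T[:3,3])@T[:3,:3]@c["mtx"].T; return p[:,:2]/p[:,2:]
       ~~~~~~~~~~~~~~~~^~~~~~~~
ValueError: operands could not be broadcast together with shapes (5,6) (3,)
```

```bash
python3 - <<'E'
from h import *
T=camera_info("wrist")["T_tool_cam"]
for z in(.061,.1195):
  for y in(-.001,0,.001):print(z,y,proj("wrist",[0,y,z],T),(proj("wrist",[0,y,z],T)+.5-[204,118])*5.5)
for x in(-.0015,-.0005,.0005):print(x,(proj("wrist",[[x+.032,0,.1195],[x+.0189,0,.1195]],T)[:,1]+.5-118)*5.5)
for dx in(-.002,-.001,0,.001):print(dx,(proj("wrist",[.016+dx,0,.061],T)[0]+.5-[204,118])*5.5)
E
```

```text
0.061 -0.001 [[256.01041266 202.58295849]] [[288.80726966 467.95627169]]
0.061 0 [[257.43612315 202.58201435]] [[296.64867732 467.95107893]]
0.061 0.001 [[258.861838   202.58107021]] [[304.49010898 467.94588616]]
0.1195 -0.001 [[256.44574071 184.00801937]] [[291.2015739  365.79410656]]
0.1195 0 [[257.59107207 184.00723808]] [[297.50089639 365.78980942]]
0.1195 0.001 [[258.73640625 184.00645678]] [[303.80023436 365.78551227]]
-0.0015 [173.60615949 257.35669931]
-0.0005 [167.13638481 251.0285425 ]
0.0005 [160.65560482 244.68973988]
-0.002 [296.50769254 360.84086279]
-0.001 [296.49746413 353.07004492]
0 [296.4872143  345.28294694]
0.001 [296.47694296 337.47951764]
```

>>> carry_out(
  deltas=[
    [[0, 0.002, 0.08, 0, 0, 0, 1], [0, 0.002, 0.16, 0, 0, 0, 1], [0, 0.002, 0.24, 0, 0, 0, 1], [0, 0.002, 0.32, 0, 0, 0, 1], [0, 0.002, 0.35, 0, 0, 0, 1], [0, 0.002, 0.38, 0, 0, 0, 1], [0, 0.002, 0.41, 0, 0, 0, 1], [0, 0.002, 0.44, 0, 0, 0, 1], [0, 0.002, 0.46, 0, 0, 0, 1], [0, 0.002, 0.46, 0, 0, 0, 1]],
  ],
)

```text
time_s: 15.7
position: [0.536, -0.1919, 0.1414]
tcp_rot: [[0.844, -0.228, 0.486], [-0.197, -0.974, -0.114], [0.499, 0.0, -0.867]]
force: [0.0, 0.4, -3.6]
opening: 0.356
grasp_force: 30.0
```

```bash
cat > chk.py <<'E'
from h import *
s=telemetry.read_state();R=np.load("w7R.npy");P=np.load("w7p.npy")
d=(s["position"]-P)@R
print("moved tool mm",(1e3*d).round(2),"rot",np.degrees(Ro.from_matrix(R.T@s["tcp_rot"]).as_rotvec()).round(2),"F tool",(s["force"]@R).round(2),"Fw",s["force"].round(2),"M",s["moment"].round(3),s["joint_positions"].round(1))
E
python3 chk.py
```

```text
moved tool mm [-0.21  0.56 70.12] rot [ 0.01 -0.06  0.07] F tool [-1.86 -0.45  3.06] Fw [ 0.03  0.45 -3.58] M [ 0.081  0.738 -0.018] [-37.4  28.  117.6  60.7  13.6   8.7]
```

>>> carry_out(
  deltas=[
    [[0, 0, 0.02, 0, 0, 0, 1], [0, 0, 0.04, 0, 0, 0, 1], [0, 0, 0.06, 0, 0, 0, 1], [0, 0, 0.08, 0, 0, 0, 1], [0, 0, 0.1, 0, 0, 0, 1], [0, 0, 0.12, 0, 0, 0, 1], [0, 0, 0.14, 0, 0, 0, 1], [0, 0, 0.14, 0, 0, 0, 1], [0, 0, 0.14, 0, 0, 0, 1], [0, 0, 0.14, 0, 0, 0, 1]],
  ],
)

```text
time_s: 16.53
position: [0.546, -0.1941, 0.1235]
tcp_rot: [[0.844, -0.228, 0.486], [-0.198, -0.974, -0.114], [0.499, 0.0, -0.866]]
force: [0.4, 0.0, -3.3]
opening: 0.363
grasp_force: 30.0
```

```bash
python3 chk.py
```

```text
moved tool mm [-0.32  0.41 90.79] rot [ 0.02 -0.06  0.09] F tool [-1.35 -0.1   3.07] Fw [ 0.38  0.01 -3.33] M [0.117 0.778 0.008] [-36.9  30.7 116.9  68.6  12.4   1.1]
```

>>> carry_out(
  deltas=[
    [[0, 0, 0.02, 0, 0, 0, 1], [0, 0, 0.04, 0, 0, 0, 1], [0, 0, 0.06, 0, 0, 0, 1], [0, 0, 0.08, 0, 0, 0, 1], [0, 0, 0.1, 0, 0, 0, 1], [0, 0, 0.12, 0, 0, 0, 1], [0, 0, 0.14, 0, 0, 0, 1], [0, 0, 0.16, 0, 0, 0, 1], [0, 0, 0.16, 0, 0, 0, 1], [0, 0, 0.16, 0, 0, 0, 1]],
  ],
)

```text
time_s: 17.37
position: [0.5572, -0.1969, 0.1037]
tcp_rot: [[0.843, -0.229, 0.487], [-0.198, -0.973, -0.115], [0.5, 0.001, -0.866]]
force: [-7.3, 0.5, 9.6]
opening: 0.358
grasp_force: 30.0
```

```bash
python3 chk.py
```

```text
moved tool mm [ -0.27   0.54 113.65] rot [-0.05 -0.    0.09] F tool [ -1.44   1.16 -11.96] Fw [-7.3   0.52  9.64] M [-0.013  0.727 -0.031] [-36.2  33.6 116.   78.3  11.5  -8.3]
```

>>> carry_out(
  deltas=[
    [[0, 0, -0.01, 0, 0, 0, 1], [0, 0, -0.01, 0, 0, 0, 0.3], [0, 0, -0.01, 0, 0, 0, 0], [0, 0, -0.01, 0, 0, 0, -0.3], [0, 0, -0.01, 0, 0, 0, -0.3], [0, 0, -0.01, 0, 0, 0, -0.3], [0, 0, -0.01, 0, 0, 0, -0.3], [0, 0, -0.01, 0, 0, 0, -0.3], [0, 0, -0.01, 0, 0, 0, -0.3], [0, 0, -0.01, 0, 0, 0, -0.3]],
  ],
)

```text
time_s: 18.2
position: [0.557, -0.1967, 0.104]
tcp_rot: [[0.844, -0.228, 0.486], [-0.198, -0.974, -0.114], [0.499, 0.0, -0.866]]
force: [-0.3, -0.1, -0.4]
opening: 0.645
grasp_force: 0.0
```

>>> carry_out(
  deltas=[
    [[0, 0, -0.05, 0, 0, 0, -0.3], [0, 0, -0.1, 0, 0, 0, -0.3], [0, 0, -0.15, 0, 0, 0, -0.3], [0, 0, -0.2, 0, 0, 0, -0.3], [0, 0, -0.3, 0, 0, 0, -0.3], [0, 0, -0.4, 0, 0, 0, -0.3], [0, 0, -0.5, 0, 0, 0, -0.3], [0, 0, -0.6, 0, 0, 0, -0.3], [0, 0, -0.7, 0, 0, 0, -0.3], [0, 0, -0.7, 0, 0, 0, -0.3]],
  ],
)

```text
time_s: 19.03
position: [0.5056, -0.1846, 0.1969]
tcp_rot: [[0.843, -0.228, 0.488], [-0.196, -0.974, -0.116], [0.502, 0.002, -0.865]]
force: [0.1, -0.8, -0.1]
opening: 0.649
grasp_force: 0.0
```

```bash
python3 chk.py; python3 - <<'E'
from h import *
s=telemetry.read_state();w=capture("wrist");c=capture("scene");t=capture("top")
f=lambda i,x,y,wd,h:cv2.resize(i[y:y+h,x:x+wd,::-1],(400,300),interpolation=cv2.INTER_CUBIC)
cv2.imwrite("pics/f1.png",np.vstack([np.hstack([f(w,0,0,512,384),f(c,150,190,80,60)]),np.hstack([f(c,256,120,100,75),f(t,170,130,200,150)])]))
E
```

```text
moved tool mm [0.47 0.45 6.4 ] rot [-0.05  0.1   0.04] F tool [0.17 0.74 0.2 ] Fw [ 0.07 -0.78 -0.09] M [0.082 0.424 0.068] [-39.4  19.3 118.9  42.4  19.1  26. ]
```

View pics/f1.png

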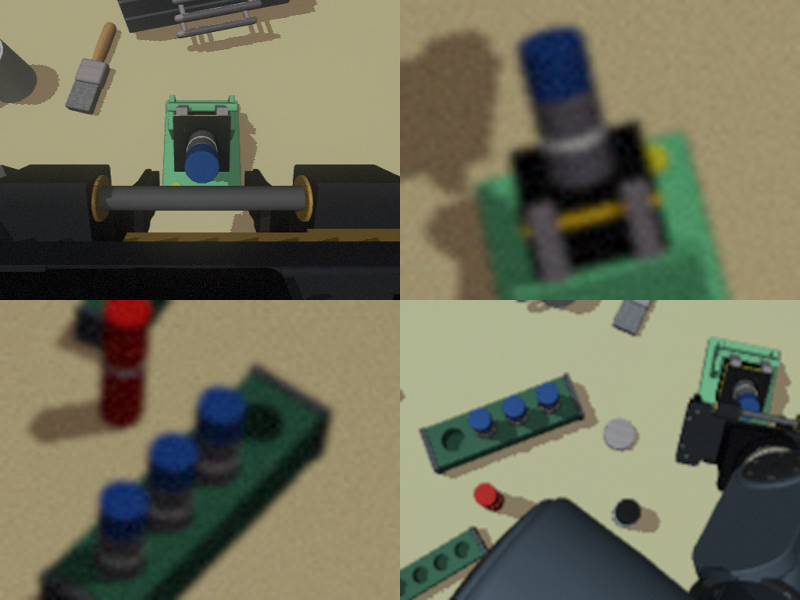

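```bash
python3 - <<'E'
from h import *
s=telemetry.read_state();P,R=s["position"],s["tcp_rot"]
T=camera_info("wrist")["T_tool_cam"];im=capture("wrist");sc=capture("scene")
def blob(im,lo,x0,x1,y0,y1):
    h=cv2.cvtColor(im,cv2.COLOR_RGB2HSV);m=((h[:,:,0]>100)&(h[:,:,0]<130)&(h[:,:,1]>120)&(h[:,:,2]>lo)).astype(np.uint8)
    k=np.zeros_like(m);k[y0:y1,x0:x1]=m[y0:y1,x0:x1];c=max(cv2.findContours(k,0,1)[0],key=cv2.contourArea)
    return c,cv2.minEnclosingCircle(c),cv2.boundingRect(c)
for lo in(60,100,130):print("wrist",lo,blob(im,lo,200,320,150,250)[1:])
M=np.array([.5605,-.1979,.0981]);_,a=sock(-13.3);Rw,_=sock(-13.3);th=np.linspace(0,6.283,60)
ring=lambda c:c+.016*(np.outer(np.cos(th),Rw[:,0])+np.outer(np.sin(th),Rw[:,1]))
for lab,d in(("home+sunk",.051),("home up",.065),("10 proud sunk",.061),("14 proud up",.079)):
    p=proj("wrist",(ring(M+d*a)-P)@R,T);q=proj("scene",ring(M+d*a))
    print(lab,"wrist x",p[:,0].min().round(1),p[:,0].max().round(1),"y",p[:,1].min().round(1),p[:,1].max().round(1),"scene top y %.1f x %.1f %.1f"%(q[:,1].min(),q[:,0].min(),q[:,0].max()))
c,_,b=blob(sc,40,150,230,190,250);print("scene bbox",b)
# block front: yellow band in wrist
h=cv2.cvtColor(sc,cv2.COLOR_RGB2HSV);m=(h[:,:,0]>18)&(h[:,:,0]<32)&(h[:,:,1]>170);m[:, :160]=0;m[:,220:]=0;m[:200]=0;m[250:]=0
ys,xs=np.where(m);print("band",xs.min(),xs.max(),ys.min(),ys.max(),len(xs))
E
```

```text
wrist 60 (((258.0, 208.8000030517578), 25.515588760375977), (236, 184, 45, 51))
wrist 100 (((258.0, 213.0), 21.54075813293457), (237, 194, 43, 41))Traceback (most recent call last):
  File "<stdin>", line 8, in <module>
  File "<stdin>", line 6, in blob
ValueError: max() iterable argument is empty
```

```bash
python3 - <<'E'
from h import *
s=telemetry.read_state();P,R=s["position"],s["tcp_rot"]
T=camera_info("wrist")["T_tool_cam"];sc=capture("scene")
h=cv2.cvtColor(sc,cv2.COLOR_RGB2HSV);m=((h[:,:,0]>100)&(h[:,:,0]<130)&(h[:,:,1]>120)&(h[:,:,2]>40));m[:,:150]=0;m[:,230:]=0;m[:185]=0;m[250:]=0
ys,xs=np.where(m);print("scene cap",xs.min(),xs.max(),ys.min(),ys.max())
b=(h[:,:,0]>18)&(h[:,:,0]<32)&(h[:,:,1]>170);b[:, :160]=0;b[:,215:]=0;b[:200]=0;b[250:]=0
ys,xs=np.where(b);print("band",xs.min(),xs.max(),ys.min(),ys.max(),len(xs))
M=np.array([.5605,-.1979,.0981]);Rw,a=sock(-13.3);th=np.linspace(0,6.283,60)
ring=lambda c:c+.016*(np.outer(np.cos(th),Rw[:,0])+np.outer(np.sin(th),Rw[:,1]))
for lab,d in(("home+sunk",.051),("home up",.065),("10 proud sunk",.061),("14 proud up",.079)):
    p=proj("wrist",(ring(M+d*a)-P)@R,T);q=proj("scene",ring(M+d*a))
    print(lab,"wrist x",p[:,0].min().round(1),p[:,0].max().round(1),"y",p[:,1].min().round(1),"scene y %.1f x %.1f %.1f"%(q[:,1].min(),q[:,0].min(),q[:,0].max()))
for d in(0,-.014):print("face in scene",proj("scene",M+d*a+.032*np.array([[-1],[1.]])*Rw[:,1]-.032*Rw[:,0]).round(1).tolist())
E
```

```text
scene cap 175 186 196 210
band 175 202 220 238 76
home+sunk wrist x 235.2 281.0 y 179.7 scene y 197.9 x 172.9 186.7
home up wrist x 233.7 282.4 y 184.3 scene y 192.6 x 171.6 185.4
10 proud sunk wrist x 234.1 281.9 y 182.9 scene y 194.1 x 172.0 185.8
14 proud up wrist x 232.0 283.9 y 189.5 scene y 187.3 x 170.2 184.1
face in scene [[172.2, 230.0], [199.6, 223.2]]
face in scene [[173.5, 235.2], [200.8, 228.3]]
```

```bash
python3 -c "
from rig import job
print(job.hand_in())"
```

```text
the job is handed in; nothing more can be done
None
```

I put the full tube cap up in the slanted socket and handed the job in at about 19 s of the 67 s allowed. It was the end tube on the robot's left and lifted at about 3.3 N. The camera views agree with it being fully home and with the socket sunk about 14 mm onto its stop. I never touched the three empty tubes or the bystanders. The hand-in returned no verdict.

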